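# Sort left- and right-hand sample-changer brackets, open side up

### The arm

A 6-joint arm with a two-finger parallel gripper is mounted at the origin on the work surface. World frame = base frame: x ahead of the robot, y to its left, z up, the work surface at z = 0. Lengths are in m, angles in degrees, forces in N, time in s.
With the tool pointing down it reaches from about 0.325 to 0.75 m from the base axis. Payload 7.6 kg.
Tool frame: the origin (TCP) lies on the centre line of the jaws, within the pads' length; the fingertips stand 11 mm ahead of it and the grasp point (between the pads) lies 8 mm behind it; z points along the fingers, y is the line along which they close (so a half turn about z gives the same grasp; the last joint's range is limited). The gripper opens to 85 mm and grips with 20 to 120 N. Pads are 22 mm wide; open, the fingers measure 114 mm over their backs; the gripper's body (76 mm by 85 mm) begins 54 mm behind the grasp point. The pads swing forward as they close: fully open they stand 13 mm farther back than shut.
Start: joints at [70.915, 2.991, 80.254, -0, 96.75, -4.028], TCP at [0.136, 0.507, 0.212] pointing down, gripper open.
Joint ranges: [-166.34, 166.34], [-52.06, 124.39], [6.96, 135.62], [-60.46, 240.46], [14.63, 156.25], [-167.68, 167.68]. Speed limits (degrees/s): [147.25, 147.25, 172.46, 180, 180, 180].

### API

Orientations are given as a 3x3 rotation matrix whose columns are the frame's x, y, z axes.
In Python, from cell import env, jaws, readout, eyes, job gives the robot as it stands. Calls block until the motion is done:
- env.move_pose(position, orientation): joint-space move of the TCP to a pose.
- env.move_linear(position, attitude=None, rate=0.15, until_force=None): straight line of the TCP; attitude=None keeps the orientation; rate is the mean speed in m/s. With until_force (N) it stops when the force on the tool has changed by that much, and returns True; else False.
- env.goto_joints(angles): joint-space move.
- jaws.set_gripper(opening, grip_force=None): opening from 0.0 (shut) to 1.0 (fully open); grip_force is the grip in N (None keeps the last); returns when the fingers have stopped.
- env.sleep(seconds).
- env.ik(position, orientation): joint angles nearest the present ones, or None.
- readout.get_obs(): the state.
- eyes.grab_frame(name): name is "side" or "top"; returns the picture (384x512x3 uint8, blue, green, red); there is no depth.
- eyes.camera_model(name): a dict with "vertical_fov" (degrees; the focal length in pixels is half the picture's height over the tangent of half this angle, whatever the lens; pixels are square), "cx", "cy" (the principal point, pixels), "R" (3x3) and "t" (3): a world point X has camera coordinates R X + t. Camera axes: x right, y down, z forward; pixel columns grow to the right and rows downward; lengths in m; the calibration is good to about 2 mm. A picture is of the moment at which its call begins. camera_model takes no time and is no camera call.
A pose or a line that the arm cannot do raises env.MotionError and nothing moves.
- job.job_done(): hands the job in; it is judged then, once.
The state is a dict: "time_s": time; "joint_positions": joint angles; "joint_vel": joint speeds; "effort": joint torques, N m; "tcp_pos": TCP position; "ee_rot": TCP orientation; "contact_force": force on the tool from outside, world axes, zero at the start; "ft_torque": the same for the moment, N m; "width": opening from 0.0 (shut) to 1.0 (fully open); "gripper_force": force on a finger pad.
Only numpy, scipy, OpenCV 4.12 (cv2) and the standard library are available. Lean on these libraries where they do the work, as an engineer would, in place of code of your own. Each camera call takes 0.05 s, during which the arm holds its last target. There are 200 camera calls.

### The job

Sort the two mirror-image teal brackets (held open side up with the ear end pointing away from you, a left-hand bracket has its ear on the left): the left-hand one goes in the blue tray, the right-hand one in the orange tray, each left lying flat on the tray's floor with its open side up. One of them lies upside down and looks like the other hand: turn it over under control, never letting a bracket topple or tumble. Leave the beakers, bottle, jar, stopper and screwdriver where they are.

Things in the scene. Friction and masses are not known exactly. Their poses are not given: they have to be found in the camera images.
- left_bracket_center (a point): Middle of the left-hand bracket: a teal rigid U-channel, outer 120 (own x) x 50 (y) x 44 (z) mm, 5 mm walls. +z points out of its open side; base plate at z = -22 mm. The x = -60 mm end has a flush 5 mm end plate (it can stand on it); the x = +60 mm end is open. Starts open side up, open end roughly to the robot's left.
- right_bracket_center (a point): Middle of the right-hand bracket: a teal rigid U-channel, outer 120 (own x) x 50 (y) x 44 (z) mm, 5 mm walls. +z points out of its open side; base plate at z = -22 mm. The x = -60 mm end has a flush 5 mm end plate (it can stand on it); the x = +60 mm end is open. Starts upside down (z down), open end roughly to the robot's left.
- left_bracket: The left-hand bracket as a whole, same frame as its centre point, about 150 g. Its flat ear with a bolt hole lies flush with the base at the closed end (x = -60 to -26 mm), 6 mm thick, sticking out 26 mm beyond the -y wall: with the open side up and the ear end pointing away from you, to the left.
- right_bracket: The right-hand bracket as a whole, same frame as its centre point, about 150 g. Its flat ear with a bolt hole lies flush with the base at the closed end (x = -60 to -26 mm), 6 mm thick, sticking out 26 mm beyond the +y wall: with the open side up and the ear end pointing away from you, to the right.
- blue_tray: Shallow blue tray fixed to the bench, outer 230 (x) x 180 (y) x 22 (z) mm, 4 mm walls and 4 mm floor, open on top; origin at the centre of its underside. For the left-hand bracket. It may be the tray on either side of the bench.
- orange_tray: Shallow orange tray fixed to the bench, outer 230 (x) x 180 (y) x 22 (z) mm, 4 mm walls and 4 mm floor, open on top; origin at the centre of its underside. For the right-hand bracket. It may be the tray on either side of the bench.
- beaker_a: Small clear glass beaker, 42 mm across, 55 mm tall, standing just beyond the brackets; origin at the centre of its underside. Leave alone.
- beaker_b: Another such beaker further back. Leave alone.
- screwdriver: Screwdriver with a red handle lying across the bench further back; origin on its underside. Leave alone.
- reagent: Amber glass bottle, 64 mm across, 130 mm tall, in the back right; origin at the centre of its underside. Leave alone.
- jar: White jar, 60 mm across, 80 mm tall, in the back left; origin at the centre of its underside. Leave alone.
- stopper: Teal mushroom-shaped stopper, 44 mm across, 40 mm tall, on the bench, beyond the bracket on the robot's right; origin at the centre of its underside. Leave alone.

How it is judged (in metres and radians):
At the end, for the whole second after the job is handed in: Left-hand bracket in the blue tray, right-hand bracket in the orange: each centre within 100 mm along and 75 mm across of the tray's middle and at most 31 mm above its underside (26 when flat on the floor), open side up within 0.10 rad, still (x of left_bracket_center in the frame of blue_tray between -0.1 and 0.1 m and y of left_bracket_center in the frame of blue_tray between -0.075 and 0.075 m and z of left_bracket_center in the frame of blue_tray below 0.031 m and angle between each of left_bracket_center, right_bracket_center's own z axis and vertical below 0.1 rad and linear speed of each of left_bracket, right_bracket below 0.02 m/s and x of right_bracket_center in the frame of orange_tray between -0.1 and 0.1 m and y of right_bracket_center in the frame of orange_tray between -0.075 and 0.075 m and z of right_bracket_center in the frame of orange_tray below 0.031 m); the robot touches nothing.
It fails at once if a bracket topples or tumbles (turns faster than 9 rad/s) (angular speed of any of left_bracket, right_bracket above 9 rad/s).
It fails at once if a bystander is moved more than 30 mm (distance of any of beaker_a, beaker_b, screwdriver, reagent, jar, stopper from where it was at the start of the episode above 0.03 m).
It fails at once if a beaker, bottle, jar or stopper is tipped over (angle between any of beaker_a, beaker_b, reagent, jar, stopper's own z axis and vertical above 0.5 rad).
It also fails if it takes over 66 s, if anything falls off the work surface, if the arm or the gripper's body presses on something with over 40 N, if the wrist force passes 120 N, or if a joint passes its speed limit or range.

## Working session

There is one attempt and no reset: what is moved stays moved. The work goes in short steps, each a Python script; the robot and the scene stay as the last script left them, time stands still between calls to the robot, and variables do not carry over. Pictures are saved under pics/ and viewed, at most 10 in all, crops included, and the job is handed in when it is done.

```bash
ls; mkdir -p pics
python3 - <<'E'
from cell import env, jaws, readout, eyes, job
import cv2
for n in("top","side"):
    cv2.imwrite(f"pics/{n}0.png",cv2.resize(eyes.grab_frame(n),(800,600)))
    m=eyes.camera_model(n);print(n,m)
E
```

```text
pics
top {'vertical_fov': 50.02409472220159, 'cx': 253.52814388475153, 'cy': 187.757726426672, 'R': array([[-0.01811577, -0.99972459,  0.01491846],
       [-0.99510683,  0.01657858, -0.097404  ],
       [ 0.09712985, -0.01661001, -0.99513311]]), 't': array([0.00972744, 0.61331844, 0.98389763])}
side {'vertical_fov': 49.360222350015285, 'cx': 257.1261075891473, 'cy': 183.1293400802746, 'R': array([[-0.9203787 , -0.39086251,  0.01138212],
       [-0.30941453,  0.71017461, -0.63238807],
       [ 0.2390935 , -0.5855583 , -0.77456812]]), 't': array([0.57722617, 0.23028083, 1.03761373])}
```

View pics/top0.png

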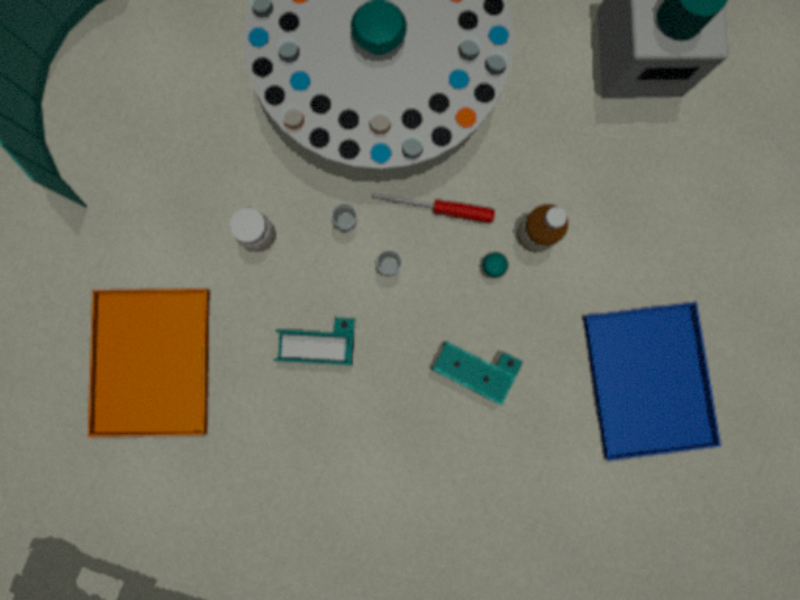

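View pics/side0.png

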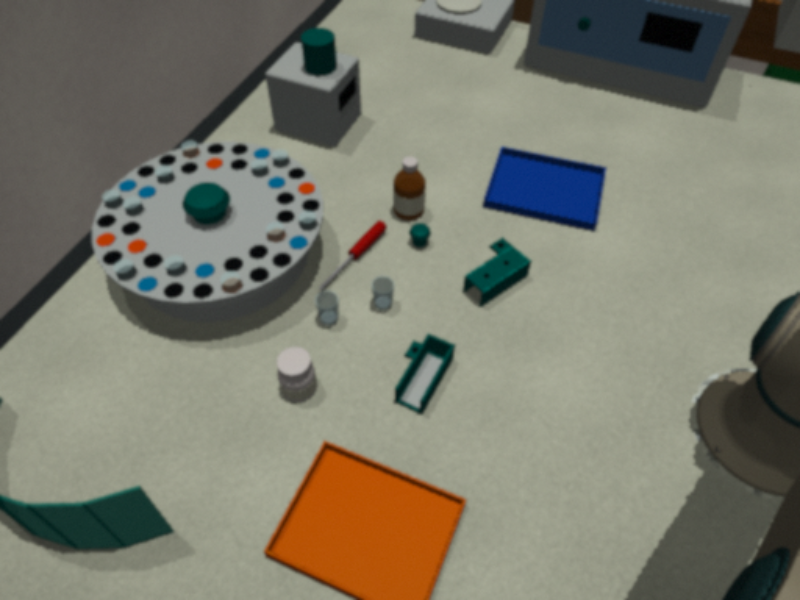

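Top view (800x600 scale): the left bracket lies open side up at about (315,347). The right bracket is upside down at (475,372). The orange tray is at (150,362), blue at (652,380), the beakers at (388,263) and (344,218), and the stopper at (494,265). Next I measure the poses.

```bash
cat > h.py <<'E'
from cell import env, jaws, readout, eyes, job
import cv2, numpy as np
def ray(n,px,z):
    m=eyes.camera_model(n);f=192/np.tan(np.radians(m["vertical_fov"])/2)
    px=np.atleast_2d(px).astype(float)
    d=np.c_[(px[:,0]-m["cx"])/f,(px[:,1]-m["cy"])/f,np.ones(len(px))]@m["R"]
    c=-m["R"].T@m["t"]
    return (c+d*((z-c[2])/d[:,2])[:,None])[:,:2]
def masks(im):
    h=cv2.cvtColor(im,cv2.COLOR_BGR2HSV)
    g=lambda a,b:cv2.inRange(h,a,b)
    return dict(orange=g((5,180,90),(18,255,255)),blue=g((105,150,60),(125,255,255)),teal=g((78,110,40),(98,255,255)))
def blobs(n,im,col,z,amin=60):
    out=[]
    for c in cv2.findContours(masks(im)[col],cv2.RETR_EXTERNAL,cv2.CHAIN_APPROX_NONE)[0]:
        if cv2.contourArea(c)>amin: out.append((c,ray(n,c[:,0],z)))
    return out
E
python3 - <<'E'
from h import *
im=eyes.grab_frame("top")
for col,z in (("orange",.022),("blue",.022),("teal",.044)):
    for c,w in blobs("top",im,col,z):
        x,y,ww,hh=cv2.boundingRect(c)
        if y<150: continue
        r=cv2.minAreaRect((w*1000).astype(np.float32))
        print(col,(x,y,ww,hh),"rect mm",np.round(r[0],1),np.round(r[1],1),round(r[2],1),"n",np.round(cv2.boxPoints(r)).tolist())
        h=cv2.approxPolyDP((w*1000).astype(np.float32)[:,None],7,True)[:,0]; print(np.round(h).tolist())
E
```

```text
orange (57, 185, 76, 94) rect mm [513.9 389.2] [179.7 226.5] 89.7 n [[400.0, 300.0], [627.0, 299.0], [628.0, 479.0], [401.0, 480.0]]
[[626.0, 302.0], [626.0, 476.0], [403.0, 477.0], [402.0, 302.0]]
blue (375, 194, 86, 100) rect mm [ 471.  -401.3] [226.3 179.5] 5.9 n [[349.0, -324.0], [368.0, -502.0], [593.0, -479.0], [574.0, -300.0]]
[[591.0, -476.0], [571.0, -302.0], [351.0, -326.0], [369.0, -502.0]]
teal (277, 219, 57, 40) rect mm [ 498.8 -122.4] [119.3  73.3] 62.0 n [[438.0, -158.0], [503.0, -192.0], [559.0, -87.0], [494.0, -53.0]]
[[535.0, -75.0], [495.0, -55.0], [440.0, -157.0], [504.0, -190.0], [517.0, -164.0], [498.0, -149.0]]
teal (176, 204, 51, 30) rect mm [543.  126.9] [117.5  70.1] 85.8 n [[504.0, 71.0], [574.0, 66.0], [582.0, 183.0], [512.0, 188.0]]
[[574.0, 67.0], [574.0, 96.0], [553.0, 101.0], [559.0, 185.0], [551.0, 177.0], [513.0, 187.0], [506.0, 72.0]]
teal (309, 162, 16, 15) rect mm [ 655.6 -155.5] [36.9 34.6] 89.1 n [[638.0, -174.0], [673.0, -174.0], [673.0, -137.0], [639.0, -137.0]]
[[673.0, -150.0], [661.0, -137.0], [646.0, -139.0], [638.0, -161.0], [658.0, -174.0]]
```

```bash
cat >> h.py <<'E'
Z=np.array([0,0,1.])
def hv(a): a=np.radians(a); return np.array([np.cos(a),np.sin(a),0])
def brk(kind,a):
    """bracket rotation; a = heading (deg) of own x (flat/down) or own z (upright)"""
    if kind=="up": x,z=hv(a),Z          # open side up
    if kind=="down": x,z=hv(a),-Z       # upside down
    if kind=="stand": x,z=Z,hv(a)       # on end plate
    return np.c_[x,np.cross(z,x),z]
def grasp(c,Rb,p,phi,s,side):
    """TCP pose; p grasp point in bracket frame, side=+1: tool along own +z, -1: own -z, tilted phi toward -x"""
    f=np.radians(phi); d=Rb@np.array([-np.sin(f),0,side*np.cos(f)]); y=s*Rb[:,1]
    return np.array(c)+Rb@np.array(p)+.008*d, np.c_[np.cross(y,d),y,d]
RC=(.488,-.117); RA=62.; LC=(.5335,.128); LA=86.; OR=(.514,.389); BL=(.471,-.401)
E
cat > plan.py <<'E'
from h import *
import itertools
def ikk(P,R):
    q=env.ik(P,R); return None if q is None else np.array(q)
def ok(P,R,back=.07,up=.0):
    a=ikk(P,R); 
    if a is None: return None
    b=ikk(P-back*R[:,2]+up*Z,R)
    return a if b is not None and abs(a-b).max()<60 else None
# left
for s in (1,-1):
    a=ok(*grasp((*LC,.022),brk("up",LA),(.01,0,.002),0,s,-1))
    print("L pick",s,None if a is None else a.round())
    for b in range(0,360,30):
        q=ok(*grasp((*BL,.028),brk("up",b+5.9),(.01,0,.002),0,s,-1))
        if a is not None and q is not None: print("  place",b,q.round(),abs(a-q).max().round())
res=[]
g1={};st={};st2={};fin={}
for s in (1,-1):
  for f in (0,15,30,45,55):
    g1[s,f]=ok(*grasp((*RC,.022),brk("down",RA),(.01,0,-.005),f,s,1))
    for x,y,al in itertools.product((.4,.5),(-.1,.05,.2),range(0,360,30)):
        c=(x,y,.06);B=brk("stand",al)
        st[s,f,x,y,al]=ok(*grasp(c,B,(.01,0,-.005),f,s,1))
        st2[s,f,x,y,al]=ok(*grasp(c,B,(.01,0,.004),f,s,-1))
    for be in range(0,360,30):
        fin[s,f,be]=ok(*grasp((*OR,.028),brk("up",be),(.01,0,.004),f,s,-1))
for D in(g1,st,st2,fin): print(len(D),sum(v is not None for v in D.values()))
print({k:v.round().tolist() for k,v in g1.items() if v is not None})
A={};Bb={}
for k,v in st.items():
    g=g1[k[:2]]
    if v is None or g is None: continue
    c=abs(v-g).max(); 
    if c<A.get(k[2:],(999,))[0]: A[k[2:]]=(c,k[:2],v)
for k,v in st2.items():
    if v is None: continue
    for be in range(0,360,30):
        w=fin[(*k[:2],be)]
        if w is None: continue
        c=abs(v-w).max()
        if c<Bb.get(k[2:],(999,))[0]: Bb[k[2:]]=(c,k[:2],be,v,w)
print(len(A),len(Bb))
L=sorted((max(A[k][0],Bb[k][0],abs(A[k][2]-Bb[k][3]).max()),k) for k in A if k in Bb)
for c,k in L[:8]: print(round(c),k,A[k][:2],A[k][2].round(),Bb[k][:3],Bb[k][3].round(),Bb[k][4].round())
E
time python3 plan.py
```

```text
L pick 1 [  11.   16.   89.   -0.   75. -165.]
  place 0 [ -43.   27.   75.   -0.   79. -139.] 54.0
  place 60 [-43.  25.  76.  -0.  78. 161.] 327.0
  place 90 [-43.  25.  77.  -0.  78. 131.] 296.0
  place 120 [-44.  24.  78.  -0.  78. 100.] 266.0
  place 150 [-44.  24.  78.  -0.  78.  70.] 235.0
  place 180 [-45.  25.  77.  -0.  78.  40.] 205.0
  place 210 [-45.  25.  76.  -0.  78.   9.] 175.0
  place 240 [-45.  26.  75.  -0.  79. -21.] 145.0
  place 270 [-44.  27.  74.  -0.  79. -50.] 115.0
  place 300 [-44.  27.  74.  -0.  79. -80.] 85.0
  place 330 [ -44.   27.   74.   -0.   79. -109.] 56.0
L pick -1 [11. 16. 89. -0. 75. 15.]
  place 0 [-43.  27.  75.  -0.  79.  41.] 54.0
  place 30 [-43.  26.  75.  -0.  79.  11.] 54.0
  place 60 [-43.  25.  76.  -0.  78. -19.] 54.0
  place 90 [-43.  25.  77.  -0.  78. -49.] 64.0
  place 120 [-44.  24.  78.  -0.  78. -80.] 94.0
  place 150 [ -44.   24.   78.   -0.   78. -110.] 125.0
  place 180 [ -45.   25.   77.   -0.   78. -140.] 155.0
  place 240 [-45.  26.  75.  -0.  79. 159.] 145.0
  place 270 [-44.  27.  74.  -0.  79. 130.] 115.0
  place 30
[... 1480 characters left out ...]
5), 300) [ 32.  65.  37. -46. 141.  43.] [26. 29. 72. 15. 80. -7.]
84 (0.5, 0.05, 30) (np.float64(73.24001432388202), (1, 55)) [-12. -16. 122.  30.  51.  34.] (np.float64(69.88561553109555), (1, 30), 270) [ 11.  52.  50. -23. 134.  64.] [21. 20. 87. 31. 64.  9.]
86 (0.4, 0.05, 150) (np.float64(73.03182182865967), (1, 0)) [-12.  55.  66.  33. 145. -62.] (np.float64(82.44780899327223), (1, 55), 300) [ 21. -31. 132. -31.  59. -28.] [ 12.  41.  69.  51.  92. -27.]
86 (0.5, 0.05, 60) (np.float64(80.55095573787618), (1, 55)) [-18.  -3. 110.  37.  69.  -1.] (np.float64(63.6302542942466), (1, 15), 270) [ 22.  53.  58. -49. 128.  43.] [27. 23. 80. 14. 70. 23.]
real	0m9.094s
user	0m2.289s
sys	0m0.154s
```

```bash
cat > left.py <<'E'
from h import *
p=(.01,0,.004)
P,R=grasp((*LC,.022),brk("up",LA),p,0,-1,-1)
jaws.set_gripper(1.0)
env.move_pose(P+.15*Z,R); env.move_linear(P+.03*Z,rate=.25)
print(env.move_linear(P,rate=.06,until_force=8))
jaws.set_gripper(0,60); o=readout.get_obs(); print(o["time_s"],o["width"],o["gripper_force"])
env.move_linear(P+.18*Z,rate=.25)
Q,S=grasp((*BL,.026),brk("up",5.9),p,0,-1,-1)
env.move_pose(Q+.18*Z,S); env.move_linear(Q+.015*Z,rate=.2)
print(env.move_linear(Q-.003*Z,rate=.025,until_force=5),readout.get_obs()["tcp_pos"]-Q)
jaws.set_gripper(.85); env.move_linear(Q+.18*Z,rate=.25)
o=readout.get_obs(); print(o["time_s"],o["width"])
f=np.vstack([np.hstack([eyes.grab_frame(n)]) for n in("top",)]); g=eyes.grab_frame("side")
cv2.imwrite("pics/l1.png",np.hstack([f[130:330],g[:200]])[:, :][:, :800] if 0 else cv2.resize(np.hstack([f,g]),(800,300)))
E
python3 left.py
```

```text
False
4.075 0.5555941221056273 61.892441511154175
True [-3.17794454e-05  1.63231915e-05  1.02398182e-03]
9.6667 0.8488497268747107
```

View pics/l1.png

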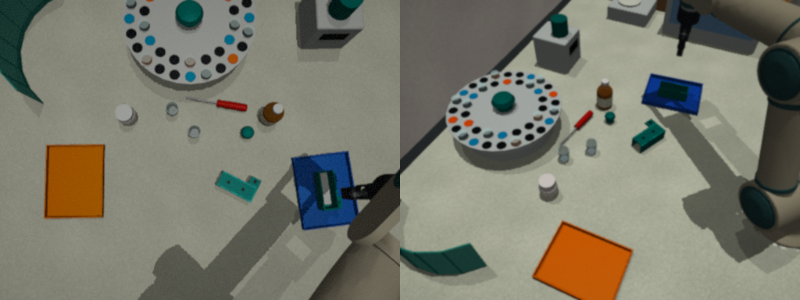

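The left bracket is in the blue tray, open side up, at about (327,190) in the left half of the picture. The right bracket at (238,185) has not moved. Next: pick it up, tilted, and stand it on its end plate.

```bash
cat > r1.py <<'E'
from h import *
PHI=45; p=(.012,0,-.005); SP=(.4,.2); AL=60
P,R=grasp((*RC,.022),brk("down",RA),p,PHI,1,1); d=R[:,2]
Q,S=grasp((*SP,.06),brk("stand",AL),p,PHI,1,1)
jaws.set_gripper(1.0)
env.move_pose(P-.11*d+.05*Z,R); env.move_linear(P-.08*d,rate=.2)
print(env.move_linear(P,rate=.06,until_force=8),(readout.get_obs()["tcp_pos"]-P).round(4))
jaws.set_gripper(0,60); o=readout.get_obs(); print(o["time_s"],o["width"],o["gripper_force"])
env.move_linear(P+.12*Z,rate=.15)
print(readout.get_obs()["joint_positions"], env.ik(Q+.07*Z,S))
cv2.imwrite("pics/r1.png",cv2.resize(np.hstack([eyes.grab_frame("top"),eyes.grab_frame("side")]),(800,300)))
E
python3 r1.py
```

```text
False [0.0003 0.0002 0.0003]
13.95 0.5668508646965165 62.23789572715759
[  3.72292177  20.19073393  79.23769333 -38.42032642 104.63221174
  29.82059011] [ -3.81378956 -32.61469928 128.39621904  43.35412369  67.56206052
  14.99976677]
```

View pics/r1.png

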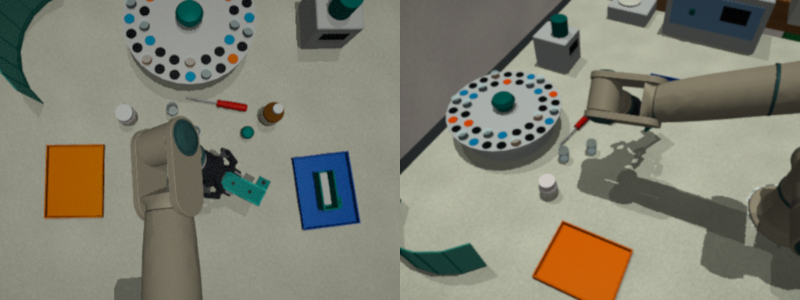

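The bracket is held in the tilted grip and lifted clear, at about (245,188) in the left half. Next I rotate it and stand it up.

```bash
cat > r2.py <<'E'
from h import *
PHI=45; p=(.012,0,-.005); SP=(.4,.2); AL=60
Q,S=grasp((*SP,.06),brk("stand",AL),p,PHI,1,1)
env.move_linear(Q+.07*Z,S,rate=.1)
env.move_linear(Q+.012*Z,rate=.15)
print(env.move_linear(Q-.008*Z,rate=.02,until_force=4),(readout.get_obs()["tcp_pos"]-Q).round(4),readout.get_obs()["contact_force"])
o=readout.get_obs(); print(o["time_s"],o["width"],o["gripper_force"])
cv2.imwrite("pics/r2.png",cv2.resize(np.hstack([eyes.grab_frame("top"),eyes.grab_frame("side")]),(800,300)))
E
python3 r2.py
```

```text
True [0.0004 0.     0.0016] [0.68182068 0.26195828 2.1060401 ]
19.55 0.569319100264672 62.32499599456787
```

View pics/r2.png

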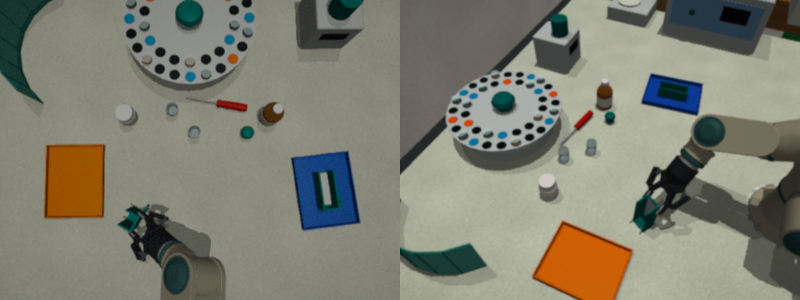

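The bracket is standing at about (132,215) in the left half, contact felt. Release, back off and check.

```bash
cat > r3.py <<'E'
from h import *
p2=(.012,0,.004); SP=(.4,.2); AL=60; PH2=30
jaws.set_gripper(.85)
o=readout.get_obs(); d=np.array(o["ee_rot"])[:,2]; T=np.array(o["tcp_pos"])
env.move_linear(T-.09*d,rate=.12); env.move_linear(T-.09*d+.13*Z,rate=.25)
Q,S=grasp((*SP,.06),brk("stand",AL),p2,PH2,1,-1); A=Q-.09*S[:,2]
a,b=env.ik(A,S),env.ik(A+.13*Z,S); print(a,b)
print(readout.get_obs()["time_s"])
if b is not None: env.move_linear(A+.12*Z,S,rate=.12)
print(readout.get_obs()["time_s"],readout.get_obs()["tcp_pos"])
f=eyes.grab_frame("top")
for c,w in blobs("top",f,"teal",.12,30):
    if cv2.boundingRect(c)[1]>200: r=cv2.minAreaRect((w*1000).astype(np.float32)); print(r)
g=eyes.grab_frame("side"); cv2.imwrite("pics/r3.png",cv2.resize(np.hstack([f,g]),(800,300)))
E
python3 r3.py
```

```text
[ 37.96970601  49.98189837  47.58633239 -28.37637828 136.88190023
  57.04336613] [ 37.96970601  44.00547913  41.5618741  -36.65921211 147.03840434
  46.57876886]
21.575
23.6167 [0.43753183 0.2648493  0.2336791 ]
((400.02740478515625, 197.01995849609375), (43.5385627746582, 51.027015686035156), 58.353668212890625)
((475.0010070800781, -372.22320556640625), (111.86497497558594, 56.11782455444336), 6.145524978637695)
```

View pics/r3.png

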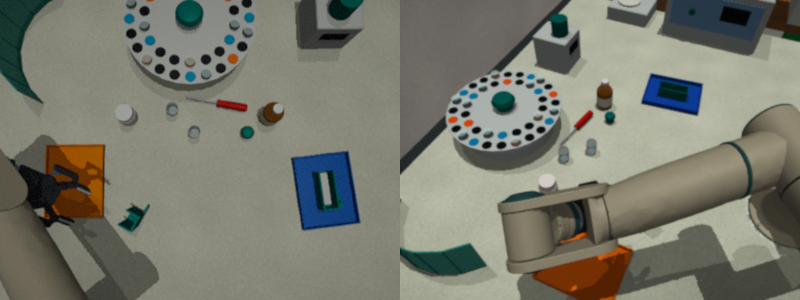

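The bracket stands free at (0.400, 0.197), aligned with the plan. Next: grasp it from the open side, lift, turn and lower it into the orange tray.

```bash
cat > r4.py <<'E'
from h import *
p2=(.012,0,.004); SP=(.4,.2); AL=60; PH2=30
Q,S=grasp((*SP,.06),brk("stand",AL),p2,PH2,1,-1); d=S[:,2]
env.move_linear(Q-.09*d,rate=.2)
print(env.move_linear(Q,rate=.06,until_force=5),(readout.get_obs()["tcp_pos"]-Q).round(4))
jaws.set_gripper(0,60); o=readout.get_obs(); print(o["time_s"],o["width"],o["gripper_force"])
T=np.array(o["tcp_pos"]); env.move_linear(T+.1*Z,rate=.12)
E,F=grasp((*OR,.026),brk("up",270),p2,PH2,1,-1)
print(env.ik(E,F),env.ik(E+.12*Z,F))
env.move_linear(E+.12*Z,F,rate=.08)
print(readout.get_obs()["time_s"],readout.get_obs()["joint_positions"])
cv2.imwrite("pics/r4.png",cv2.resize(np.hstack([eyes.grab_frame("top"),eyes.grab_frame("side")]),(800,300)))
E
python3 r4.py
```

```text
False [0.0001 0.0002 0.0001]
26.4583 0.5641689500636848 61.832696199417114
[20.48363587 20.51198029 87.52945555 31.33646897 64.24147377  8.51169842] [20.48363587 12.64710437 82.28316649 28.91990602 75.59634785 15.50770355]
30.3167 [20.49982831 12.63927036 82.26671774 28.90827149 75.6039133  15.51833808]
```

View pics/r4.png

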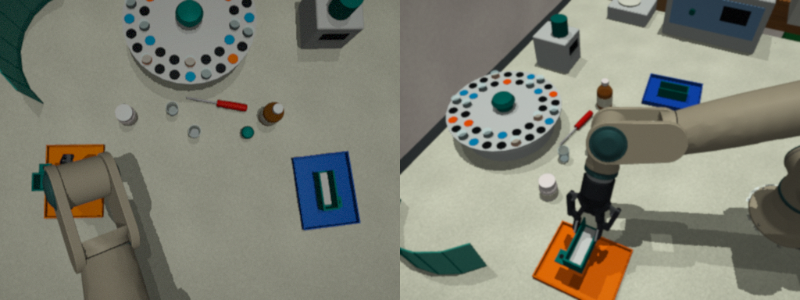

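The bracket is held open side up above the orange tray, at (580,250) in the right half. Lower, release, retreat.

```bash
cat > r5.py <<'E'
from h import *
E,F=grasp((*OR,.026),brk("up",270),(.012,0,.004),30,1,-1); d=F[:,2]
env.move_linear(E+.015*Z,rate=.12)
print(env.move_linear(E-.006*Z,rate=.02,until_force=5),(readout.get_obs()["tcp_pos"]-E).round(4))
jaws.set_gripper(.8); env.move_linear(E-.1*d,rate=.12); env.move_linear(E-.1*d+np.array([-.12,-.15,.1]),rate=.25)
print(readout.get_obs()["time_s"])
cv2.imwrite("pics/r5.png",cv2.resize(np.hstack([eyes.grab_frame("top"),eyes.grab_frame("side")]),(800,300)))
E
python3 r5.py
```

```text
True [-0.     -0.      0.0012]
34.4833
```

View pics/r5.png

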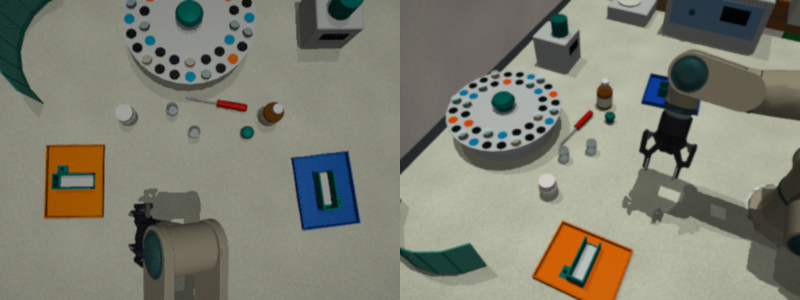

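Both brackets lie flat in their trays, open side up, near (75,180) and (327,188). The bystanders look unmoved and the arm is clear.

```bash
python3 -c "
from cell import job
print(job.job_done())"
```

```text
the job is handed in; nothing more can be done
None
```

The job is handed in after about 35 s on the robot's clock: in the last pictures the left-hand bracket lies in the blue tray and the right-hand one, turned over by way of its end plate, in the orange tray, both flat and open side up, with the bystanders apparently unmoved; no verdict was returned.

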